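# Moisture reading on a leaned board

## Robot

A 7-joint arm with a two-finger parallel gripper is mounted at the origin on the work surface; the furniture and walls round the work are solid. World frame = base frame: x ahead of the robot, y to its left, z up, the work surface at z = 0. Lengths are in m, angles in rad, forces in N, time in s.
With the tool pointing down it reaches from about 0.4 to 0.85 m from the base axis. Payload 10.4 kg.
Tool frame: the origin (TCP) lies on the centre line of the jaws, within the pads' length; the fingertips stand 22 mm ahead of it and the grasp point (between the pads) lies 3 mm ahead of it; z points along the fingers, y is the line along which they close (so a half turn about z gives the same grasp; the last joint's range is limited). The gripper opens to 87 mm and grips with 3 to 60 N. Pads are 19 mm wide; open, the fingers measure 117 mm over their backs; the gripper's body (75 mm by 190 mm) begins 51 mm behind the grasp point.
Start: joints at [-1.169, 0.332, -0.065, 1.46, 0.022, 1.35, -0.088], TCP at [0.258, 0.569, 0.245] pointing down, gripper open.
Joint ranges: [-2.6, 2.6], [-0.5, 2.12], [-1.47, 1.34], [0.16, 2.42], [-1.27, 4.41], [0.06, 2.06], [-2.6, 2.6]. Speed limits (rad/s): [2.22, 2.22, 2.79, 2.79, 3.14, 3.14, 3.14].

## Interface

Orientations are given as a unit quaternion [x, y, z, w].
In Python, from bench import r gives the robot as it stands.
- The arm moves only by the tool nudge_tcp, called after ">>>" as a command line: name --argument value ..., lists and objects as JSON in quotes. Schema: {"type":"object","properties":{"offsets":{"type":"object","properties":{"moves":{"type":"array","items":{"type":"array","items":{"type":"number"},"minItems":5,"maxItems":5},"minItems":1,"maxItems":12}},"additionalProperties":false,"required":["moves"]},"clamp_n":{"type":"number"},"only":{"type":"string"},"quiet":{"type":"boolean"},"lines":{"type":"string"}},"required":["offsets"],"additionalProperties":false}. offsets is an object whose key "moves" holds a list of rows, 1 to 12 of them, each of 5 numbers: dx, dy, dz in cm, then a turn about the tool's z in units of 0.05 rad, then the finger opening in m; each row is the pose to reach, as a shift and turn from the pose commanded when the call began, along the tool's axes at that moment; what a row does not reach only later rows make up. A row lasts 1/10 s, in which the tool goes at most 0.05 m and 0.15 rad, less where a joint would pass 70% of its speed; a pose out of reach is approached as far as the arm can. The fingers move at their own pace and stop on an object; clamp_n is the grip in N (left out, the last holds). Time passes only in rows, so rows that do not move let the fingers close. The tool returns the time, the measured TCP pose, the force, the opening and the grip force at its end. only (a regular expression) keeps the lines of the reply that match it, lines (a string "A,B") keeps lines A to B, and quiet returns only ok. Input that does not fit is refused with a message, and nothing moves.
- r.read_state(): the state, without advancing time (a new reading comes with each control period).
- r.camera(name): name is "scene" or "side" or "wrist"; returns a dict with "img" (420x560x3 uint8, red, green, blue), "fx", "fy", "cx", "cy" (pixels), "k1" (the pictures are not rectified: a ray, as slopes to the right and down, at radius r is drawn at 1 + k1 r^2 times it, then the intrinsics apply), "pose" (4x4, takes a point from camera to world coordinates). Camera axes: x right, y down, z forward; pixel columns grow to the right and rows downward; lengths in m; the calibration is good to about 2 mm. A picture is of the moment at which its call begins. There is no depth.
- r.close_job(): hands the job in; it is judged then, once.
The state is a dict: "time": time; "joint_positions": joint angles; "joint_vel": joint speeds; "joint_torque": joint torques, N m; "ee_pos": TCP position; "eef_rot": TCP orientation; "ft_force": force on the tool from outside, world axes, zero at the start; "torque": the same for the moment, N m; "width": finger opening in m; "grip_force": force on a finger pad.
Only numpy, scipy, OpenCV 4.12 (cv2) and the standard library are available. Lean on these libraries where they do the work, as an engineer would, in place of code of your own. Each camera call takes 0.05 s, during which the arm holds its last target. There are 200 camera calls.

## Task

Take a moisture reading of the sawn board, clear of the iron top and propped so that the push cannot topple it: first lean it back against the plywood bracket, lower edge on the saw top some 3 cm in front of the bracket, blue ring towards you, and let go. Then pick up the orange meter and press its steel ball gently inside the ring, the meter square to the board's face, until the sprung head is in by about half its 12 mm stroke. Finish while still holding it pressed there, and leave the other things on the bench where they are.

Things in the scene. Friction and masses are not known exactly. Their poses are not given: they have to be found in the camera images.
- board: loose sawn board of pale wood, 20 mm thick (its x), 160 mm wide (its y), 140 mm high (its z), 0.2 to 0.4 kg, green sealed ends. It starts standing free on its lower edge. Origin: centre of its underside. +z up to its top edge, -x out of the face with the blue ring (which starts turned roughly to the robot), +x out of its back
- board_mark (a point): centre of the 30 mm blue crayon ring with a small cross on the board's front face: in the board's frame x = -10 mm, y = +12 mm, z = 75 mm above the lower edge. Axes as the board's
- bracket: plywood knee bracket, fixed to the iron saw top by two red and black magnets on its base. Upright panel 12 mm thick, 130 mm wide (y), 85 mm high, its front face at x = -6 mm; base and two triangular gussets reach back to x = +84 mm. Origin: on the saw top under the panel's middle. -x out of the front face, towards the robot
- meter: loose orange hand-held moisture meter lying on its back on the saw top, screen up, 0.19 kg. Case 130 mm long (its x), 40 mm wide over the flat black rubber side grips (y), 28 mm high (z; the grips are 18 mm high, from z = 5 to 23 mm). Origin: centre of the case's underside. +x along the meter to its sprung steel ball head; the head's axis lies 14 mm above the underside
- meter_tip (a point): foremost point of the 22 mm steel ball of the meter's head: x = +109 mm, z = 14 mm in the meter's frame when the head is out; it moves back to x = +97 mm when the head is fully in
- meter_head (a joint): how far the sprung head is pushed into the meter, m: 0 out, 0.012 fully in (hard stop). The spring pushes with 2 N at 0, 5 N at 0.006 and 8 N at 0.012
- tape_measure: yellow tape measure, bystander
- screw_box: small red carton of screws, bystander
- oil_can: grey oil can with a long thin spout, bystander

How it is judged:
On the way, in this order (a step that is already met when the one before it is completed fails the run):
1. the board leans back against the bracket, lower edge on the saw top, let go (contact force between board and bracket above 0.05 N and angle between board's own z axis and vertical between 0.18 and 0.7 rad and height (world z) of board below 0.015 m and contact force between board and the arm below 0.05 N and contact force between board and the fingers below 0.05 N and linear speed of board below 0.02 m/s), for 0.3 s.
2. the meter is picked up (contact force between the fingers and meter above 2 N and height (world z) of meter above 0.03 m), for 0.2 s.
At the end, for the whole second after the job is handed in: the gripper holds the meter off the table, ball within 15 mm of the ring centre, head pushed in 2 to 10 mm with 1.5 to 12 N, meter within 12 degrees of square to the face; the board leans back 10 to 40 degrees on the bracket, lower edge on the saw top before it, untouched by the robot; at rest (all of step 2 and distance between meter_tip and board_mark below 0.015 m and contact force between meter and board between 1.5 and 12 N and value of joint meter_head between 0.002 and 0.01 m and angle between the x axis of meter and the x axis of board, either way round below 0.21 rad and contact force between meter and bracket below 0.05 N and linear speed of meter below 0.02 m/s and contact force between board and bracket above 0.05 N and angle between board's own z axis and vertical between 0.18 and 0.7 rad and height (world z) of board below 0.015 m and x of board in the frame of bracket below -0.015 m and contact force between board and the fingers below 0.05 N and contact force between board and the arm below 0.05 N); the arm keeps its last pose, push and grip.
It fails at once if the meter is rammed against the board (over 25 N) (contact force between meter and board above 25 N).
It fails at once if the board falls over (angle between board's own z axis and vertical above 1.2 rad).
It fails at once if a bystander is moved by more than 30 mm (distance of any of tape_measure, oil_can, screw_box from where it was at the start of the episode above 0.03 m).
It also fails if it takes over 51 s, if anything falls off the work surface, if the arm or the gripper's body presses on something with over 40 N, if the wrist force passes 120 N, or if a joint passes its speed limit or range.

## Working session

There is one attempt and no reset: what is moved stays moved. The work goes in short steps, Python scripts to look and compute and a tool call to move; the robot and the scene stay as the last step left them, time stands still between calls to the robot, and variables do not carry over. Pictures are saved under pics/ and viewed, at most 10 in all, crops included, and the job is handed in when it is done.

```bash
ls; mkdir -p pics; python3 - <<'E'
from bench import r
import cv2
s=r.read_state();print(s['time'],s['ee_pos'],s['eef_rot'],s['width'])
for n in("scene","side"):
    c=r.camera(n);cv2.imwrite(f'pics/{n}0.png',c['img'][:,:,::-1]);print(n,c['fx'],c['fy'],c['cx'],c['cy'],c['k1'],c['pose'].round(3).tolist() if hasattr(c['pose'],'round') else c['pose'])
E
```

```text
bench.py
pics
0.0 [0.25745529 0.56912333 0.24374797] [ 2.10786984e-01  9.77531762e-01 -7.02869443e-04 -9.33015100e-05] 0.08681649965595585
scene 456.61525993449726 456.61525993449726 287.91672867182257 210.73262271512658 -0.1365410317174149 [[0.596, -0.614, 0.517, 0.082], [-0.803, -0.468, 0.369, -0.4], [0.015, -0.635, -0.772, 0.851], [0.0, 0.0, 0.0, 1.0]]
side 415.49119971850735 415.49119971850735 272.91351119010324 208.28565451355286 -0.12401705555969825 [[0.885, -0.302, 0.355, 0.273], [-0.466, -0.54, 0.701, -0.652], [-0.02, -0.786, -0.618, 0.608], [0.0, 0.0, 0.0, 1.0]]
```
View pics/scene0.png

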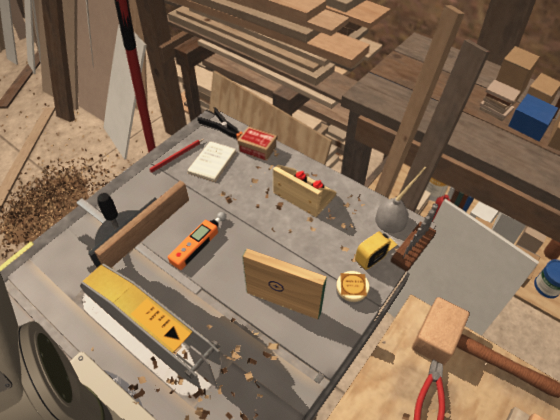

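View pics/side0.png

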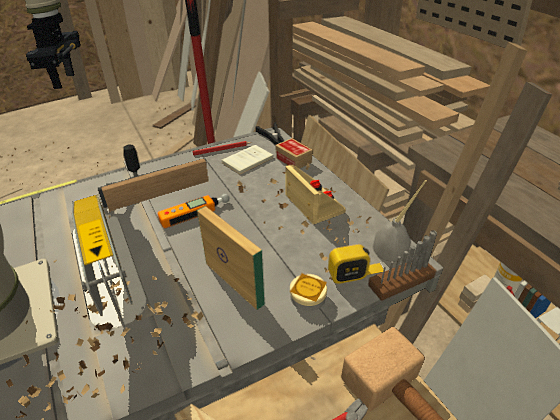

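```bash
cat > h.py <<'E'
import numpy as np, cv2
from bench import r
def rays(c,px):
    K=np.array([[c['fx'],0,c['cx']],[0,c['fy'],c['cy']],[0,0,1]])
    u=cv2.undistortPoints(np.array(px,float).reshape(-1,1,2),K,np.array([c['k1'],0,0,0.]))[:,0]
    P=np.array(c['pose']); d=np.c_[u,np.ones(len(u))]@P[:3,:3].T
    return P[:3,3],d/np.linalg.norm(d,axis=1)[:,None]
def plane(c,px,z):
    o,d=rays(c,px); return o+d*((z-o[2])/d[:,2])[:,None]
def tri(ca,pa,cb,pb):
    out=[]
    for a,b in zip(pa,pb):
        A=np.zeros((3,3));v=np.zeros(3)
        for c,p in((ca,a),(cb,b)):
            o,d=rays(c,[p]);M=np.eye(3)-np.outer(d[0],d[0]);A+=M;v+=M@o
        out.append(np.linalg.solve(A,v))
    return np.array(out)
def proj(c,X):
    P=np.array(c['pose']);K=np.array([[c['fx'],0,c['cx']],[0,c['fy'],c['cy']],[0,0,1]])
    R=P[:3,:3].T
    return cv2.projectPoints(np.array(X,float).reshape(-1,1,3),cv2.Rodrigues(R)[0],-R@P[:3,3],K,np.array([c['k1'],0,0,0.]))[0][:,0]
def blob(c,roi,lo,hi):
    x0,y0,x1,y1=roi; m=cv2.inRange(cv2.cvtColor(c['img'],cv2.COLOR_RGB2HSV),lo,hi)
    k=np.zeros_like(m);k[y0:y1,x0:x1]=m[y0:y1,x0:x1]
    return max(cv2.findContours(k,cv2.RETR_EXTERNAL,cv2.CHAIN_APPROX_NONE)[0],key=cv2.contourArea)
E
cat > look.py <<'E'
from h import *
S=r.camera('scene');D=r.camera('side')
tiles=[]
for n,c,rois,crop in(('scene',S,dict(board=(235,235,332,325),br=(265,160,335,218),meter=(160,200,222,270)),(155,155,345,325)),('side',D,dict(board=(190,200,270,315),br=(280,160,348,225),meter=(150,190,222,235)),(150,155,350,325))):
    x0,y0,x1,y1=crop;f=4
    im=cv2.resize(c['img'][y0:y1,x0:x1,::-1],None,fx=f,fy=f,interpolation=cv2.INTER_CUBIC)
    for k,roi in rois.items():
        lo,hi=((3,170,120),(14,255,255)) if k=='meter' else ((8,75,70),(32,255,255))
        if k=='board': lo,hi=(8,75,40),(95,255,255)
        b=blob(c,roi,lo,hi);p=cv2.approxPolyDP(b,2.0,True)[:,0]
        print(n,k,p.tolist())
        q=((p-[x0,y0]+.5)*f).astype(int);cv2.polylines(im,[q],True,(255,0,255),1)
    tiles.append(cv2.resize(im,(560,500)))
    cv2.imwrite(f'pics/{n}1.png',im[:600,:800])
E
python3 look.py
```

```text
scene board [[246, 249], [243, 261], [248, 293], [305, 315], [318, 317], [326, 276]]
scene br [[269, 167], [273, 168], [273, 192], [313, 216], [316, 216], [334, 197], [334, 191], [326, 186], [318, 189], [311, 184], [315, 180], [307, 173], [305, 182], [294, 175], [297, 171], [282, 165]]
scene meter [[214, 224], [205, 220], [190, 234], [201, 224], [211, 230], [198, 242], [187, 237], [168, 256], [170, 262], [182, 268], [183, 261], [208, 236], [210, 239], [216, 233]]
side board [[205, 200], [205, 204], [190, 209], [190, 212], [197, 211], [197, 215], [190, 219], [199, 219], [206, 263], [257, 309], [263, 304], [261, 249], [214, 213], [212, 200]]
side br [[283, 162], [286, 164], [286, 170], [283, 172], [285, 194], [313, 224], [345, 211], [334, 198], [322, 192], [328, 189], [322, 187], [317, 191], [309, 183], [314, 179], [299, 169], [304, 165], [307, 169], [311, 160], [292, 160], [294, 163], [288, 165]]
side meter [[214, 203], [209, 206], [198, 206], [197, 209], [205, 204], [214, 210], [214, 207], [210, 206]]
```

View pics/scene1.png

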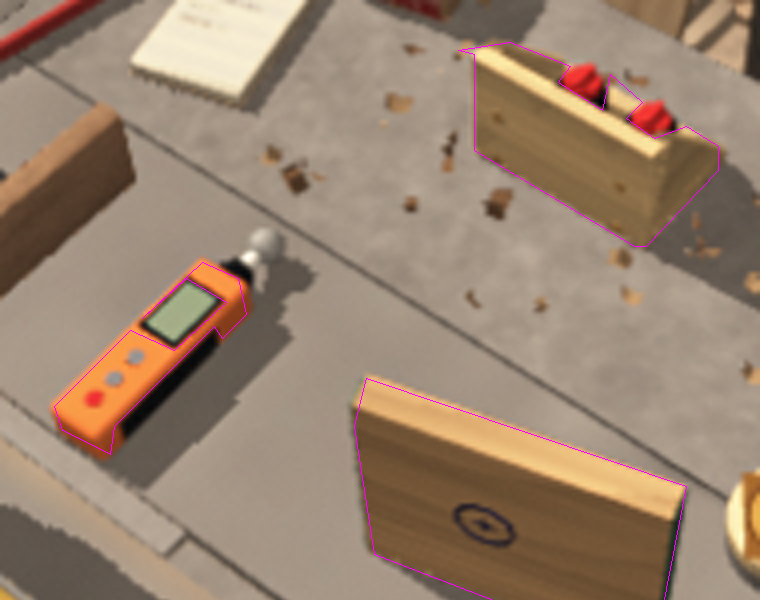

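View pics/side1.png

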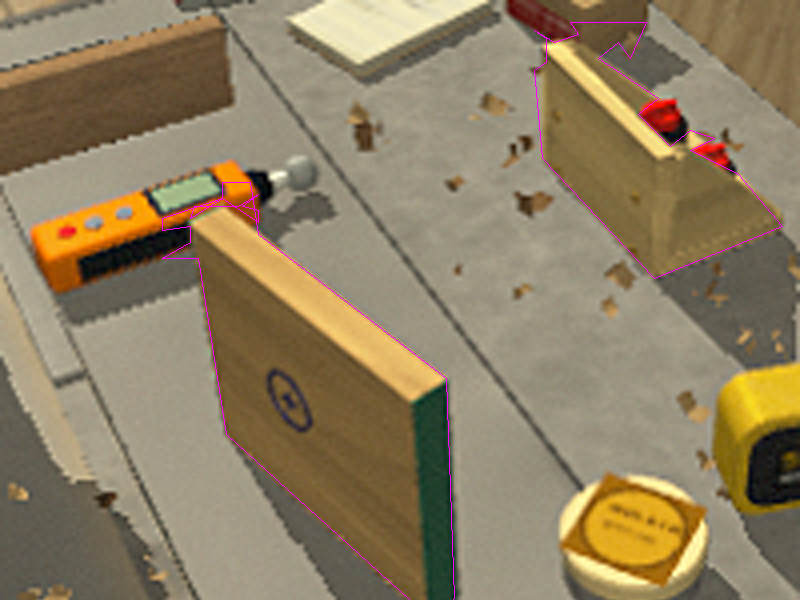

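The scene crop shows board top corners at about (246,250), (244,256), (323,285), (326,276), the ring at (276,286) and the bracket top front edge from (274,169) to (318,194). The meter ball is at (221,216). The side crop shows the same features, with the ring at (222,255).

```bash
cat > m.py <<'E'
from h import *
S=r.camera('scene');D=r.camera('side')
n=['tlb','tlf','trf','trb','blf','ring','ball','brTL','brTR','brBL','brBR','mTailL','mNoseR']
s=np.array([[366,379],[357,404],[672,520],[686,486],[372,552],[485,525],[266,243],[475,55],[654,157],[475,150],[640,247],[57,404],[246,283]])/4+[154.6,154.6]
d=np.array([[222,207],[193,220],[413,403],[446,378],[227,433],[289,400],[301,172],[547,50],[657,157],[543,157],[655,276],[33,231],[258,187]])/4+[149.6,154.6]
X=tri(S,s,D,d)
for a,x,p,q in zip(n,X,s,d): print(a,x.round(4),'err',np.linalg.norm(proj(S,x)[0]-p).round(2))
# board plane estimates at known z
t=plane(S,s[:4],.14);t2=plane(D,d[:4],.14);print('top@.14',t.round(4).tolist(),t2.round(4).tolist())
b=plane(S,s[7:9],.085);b2=plane(D,d[7:9],.085);print('br@.085',b.round(4).tolist(),b2.round(4).tolist())
for v in((t[1]-t[2])+(t[0]-t[3]),(t2[1]-t2[2])+(t2[0]-t2[3]),b[0]-b[1],b2[0]-b2[1]):print('yaw of y axis',np.degrees(np.arctan2(v[1],v[0])).round(2),np.linalg.norm(v).round(4))
# meter: ball centre z=.014
print('ball',plane(S,s[6:7],.014),plane(D,d[6:7],.014))
m=cv2.inRange(cv2.cvtColor(S['img'],cv2.COLOR_RGB2HSV),(3,170,120),(14,255,255));k=m*0;k[200:272,155:230]=m[200:272,155:230]
h=max(cv2.findContours(k,0,1)[0],key=cv2.contourArea);
w=plane(S,[[169.2,256],[205,220.2]],.028);v=w[1]-w[0];print('left top edge',w.round(4).tolist(),np.degrees(np.arctan2(v[1],v[0])),np.linalg.norm(v))
w=plane(D,[[158.2,213.2],[208,195.5]],.028);v=w[1]-w[0];print('left top edge',w.round(4).tolist(),np.degrees(np.arctan2(v[1],v[0])),np.linalg.norm(v))
E
python3 m.py
```

```text
tlb [ 0.4353 -0.0538  0.1397] err 0.03
tlf [ 0.4191 -0.062   0.1443] err 0.23
trf [ 0.4582 -0.2121  0.1398] err 0.37
trb [ 0.4752 -0.208   0.1424] err 0.41
blf [ 0.4178 -0.0625  0.0077] err 0.15
ring [ 0.4339 -0.1248  0.0778] err 0.42
ball [0.5338 0.1148 0.0156] err 0.63
brTL [0.6795 0.0721 0.0804] err 0.83
brTR [ 0.6707 -0.0614  0.0899] err 0.52
brBL [0.6731 0.0673 0.0065] err 0.34
brBR [ 0.6775 -0.0544 -0.0012] err 0.15
mTailL [0.373  0.1218 0.0288] err 1.05
mNoseR [0.4998 0.0976 0.0274] err 0.18
top@.14 [[0.4351, -0.054, 0.14], [0.4216, -0.0597, 0.14], [0.4588, -0.2119, 0.14], [0.4774, -0.2071, 0.14]] [[0.4352, -0.0542, 0.14], [0.42, -0.0568, 0.14], [0.4574, -0.2127, 0.14], [0.4754, -0.2061, 0.14]]
br@.085 [[0.6784, 0.07, 0.085], [0.676, -0.0589, 0.085]] [[0.6735, 0.0641, 0.085], [0.673, -0.0567, 0.085]]
yaw of y axis 104.59 0.3155
yaw of y axis 104.15 0.3175
yaw of y axis 88.92 0.129
yaw of y axis 89.76 0.1208
ball [[0.53631385 0.11648352 0.014     ]] [[0.53289586 0.11569253 0.014     ]]
left top edge [[0.3753, 0.1222, 0.028], [0.4955, 0.1278, 0.028]] 2.684429938781277 0.12031787288162042
left top edge [[0.3709, 0.1176, 0.028], [0.4948, 0.1251, 0.028]] 3.48450993741998 0.12421033548950296
```

```bash
cat > go.py <<'E'
# go.py x y z yawdeg : shift in tool axes and turn so that the tool's y points along yaw (mod 180)
import sys
from h import *
from scipy.spatial.transform import Rotation as R
s=r.read_state();T=R.from_quat(s['eef_rot']);t=np.array([float(a) for a in sys.argv[1:4]])
y=T.as_matrix()[:,1];a=np.degrees(np.arctan2(y[1],y[0]))
w=(float(sys.argv[4])-a+90)%180-90
print('t',s['time'],'pos',np.round(s['ee_pos'],4),'yaw y',a.round(2),'j',np.round(s['joint_positions'],2),'w',s['width'],'f',np.round(s['ft_force'],1))
print('shift',T.inv().apply(t-s['ee_pos']).round(4),'turn',np.radians(-w).round(3))
E
python3 go.py .447 -.133 .245 14.4
```

```text
t 0.3 pos [0.2575 0.5694 0.2443] yaw y 65.66 j [-1.17  0.33 -0.06  1.46  0.02  1.35 -0.09] w 0.0868740496396277 f [-0.  -0.5 -0.3]
shift [-4.621e-01 -5.619e-01 -5.000e-04] turn 0.895
```

The manual's scale: shifts go in cm and turns go in units of 0.05 rad. Converting my numbers, -0.562 m is -56.2, -0.462 m is -46.2, 0.895 rad is 17.9.

>>> nudge_tcp --offsets '{"moves": [[-46.2,-56.2,0,17.9,0.087],[-46.2,-56.2,0,17.9,0.087],[-46.2,-56.2,0,17.9,0.087],[-46.2,-56.2,0,17.9,0.087],[-46.2,-56.2,0,17.9,0.087],[-46.2,-56.2,0,17.9,0.087],[-46.2,-56.2,0,17.9,0.087],[-46.2,-56.2,0,17.9,0.087],[-46.2,-56.2,0,17.9,0.087],[-46.2,-56.2,0,17.9,0.087],[-46.2,-56.2,0,17.9,0.087],[-46.2,-56.2,0,17.9,0.087]]}' --clamp_n 20

```text
time: 1.5
ee_pos: [0.4138, -0.012, 0.2448]
eef_rot: [0.613, 0.79, 0.001, 0.0]
ft_force: [1.3, 0.7, 0.2]
width: 0.0867
grip_force: 0.0
```

```bash
python3 go.py .447 -.133 .20 14.4
```

```text
t 1.5 pos [ 0.4138 -0.012   0.2448] yaw y 14.38 j [-0.69 -0.21  0.54  2.    0.11  1.32  0.07] w 0.08673606123873374 f [1.3 0.7 0.2]
shift [-0.1255  0.0021  0.0447] turn -0.0
```

To row units: -0.1 m is -10, 0.03 m is 3.

>>> nudge_tcp --offsets '{"moves": [[-10,0,3,0,0.087],[-10,0,3,0,0.087],[-10,0,3,0,0.087],[-10,0,3,0,0.087]]}' --clamp_n 20

```text
time: 1.9
ee_pos: [0.4383, -0.1077, 0.2142]
eef_rot: [0.614, 0.789, -0.0, -0.0]
ft_force: [-0.2, 1.5, -0.2]
width: 0.0865
grip_force: 0.0
```

```bash
python3 go.py .447 -.133 .137 14.4; python3 - <<'E'
from h import *
W=r.camera('wrist');cv2.imwrite('pics/w1.png',W['img'][:,:,::-1]);print(np.round(W['pose'],3))
print(proj(W,[[.447,-.133,.14],[.4214,-.059,.14],[.4351,-.0538,.14],[.476,-.2066,.14]]))
E
```

```text
t 1.9 pos [ 0.4383 -0.1077  0.2142] yaw y 14.22 j [-0.62 -0.09  0.73  1.97  0.06  1.24  0.34] w 0.08649229811636648 f [-0.2  1.5 -0.2]
shift [-0.0267  0.0023  0.0772] turn -0.003
[[ 0.969  0.238  0.065  0.42 ]
 [ 0.246 -0.934 -0.258 -0.037]
 [-0.     0.266 -0.964  0.353]
 [ 0.     0.     0.     1.   ]]
[[285.15234812 273.88509694]
 [274.45381708 152.89183586]
 [299.04565852 150.08164794]
 [298.58956247 372.970518  ]]
```

View pics/w1.png

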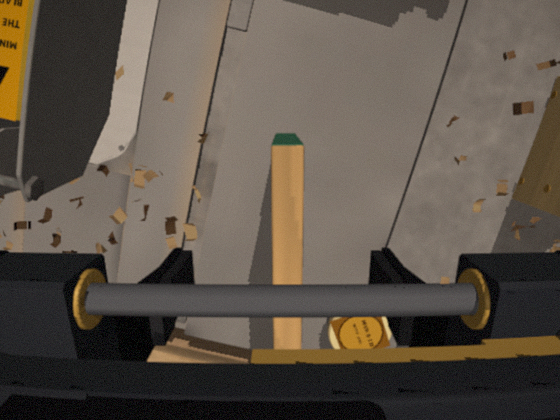

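The wrist view shows the board's top edge (x 273–303 px) running straight between the fingers, as predicted. I'll descend and grip.

To row units: 0.077 m is 7.7, 0.06 m is 6.

>>> nudge_tcp --offsets '{"moves": [[-2,0.2,3,0,0.087],[-2,0.2,6,0,0.087],[-2,0.2,7.7,0,0.087],[-2,0.2,7.7,0,0.087],[-2,0.2,7.7,0,0.01],[-2,0.2,7.7,0,0.01],[-2,0.2,7.7,0,0.01],[-2,0.2,7.7,0,0.01],[-2,0.2,7.7,0,0.01],[-2,0.2,7.7,0,0.01]]}' --clamp_n 25

```text
time: 2.95
ee_pos: [0.4455, -0.1256, 0.1377]
eef_rot: [0.613, 0.79, 0.0, 0.0]
ft_force: [-0.5, -0.7, -0.6]
width: 0.0468
grip_force: 0.0
```

```bash
python3 go.py .637 .000 .167 -0.7
```

```text
t 2.95 pos [ 0.4455 -0.1256  0.1377] yaw y 14.38 j [-0.59  0.06  0.8   2.04 -0.05  1.06  0.49] w 0.04678476298291713 f [-0.5 -0.7 -0.6]
shift [ 0.0741  0.2167 -0.0292] turn 0.263
```

>>> nudge_tcp --offsets '{"moves": [[0,0,0,0,0.01],[0,0,0,0,0.01],[0,0,0,0,0.01],[0,0,0,0,0.01],[0,0,0,0,0.01],[0,0,0,0,0.01],[0,0,-1,0,0.01],[0,0,-3,0,0.01]]}' --clamp_n 25

```text
time: 3.75
ee_pos: [0.4444, -0.1256, 0.1672]
eef_rot: [0.613, 0.79, -0.001, -0.001]
ft_force: [0.4, -0.5, -2.9]
width: 0.0199
grip_force: 24.9
```

```bash
python3 go.py .637 .000 .157 -0.7
```

```text
t 3.75 pos [ 0.4444 -0.1256  0.1672] yaw y 14.37 j [-0.6   0.01  0.79  2.01 -0.01  1.13  0.45] w 0.01986960762864612 f [ 0.4 -0.5 -2.9]
shift [0.0739 0.2178 0.0096] turn 0.263
```

```bash
python3 go.py .625 .010 .167 -0.7|tail -1
```

```text
shift [ 0.0865  0.2086 -0.0004] turn 0.263
```

>>> nudge_tcp --offsets '{"moves": [[8.6,21,0,5.26,0.01],[8.6,21,0,5.26,0.01],[8.6,21,0,5.26,0.01],[8.6,21,0,5.26,0.01],[8.6,21,0,5.26,0.01],[8.6,21,0,5.26,0.01],[8.6,21,0,5.26,0.01],[8.6,21,0,5.26,0.01]]}'

```text
time: 4.55
ee_pos: [0.6269, 0.0088, 0.1679]
eef_rot: [0.712, 0.702, -0.0, -0.0]
ft_force: [-0.3, -0.0, -1.8]
width: 0.02
grip_force: 25.0
```

```bash
python3 go.py .637 .010 .140 -0.7; python3 - <<'E'
from h import *
for n in('scene','side'):
    c=r.camera(n);cv2.imwrite(f'pics/{n}2.png',cv2.resize(c['img'][130:280,220:400,::-1],None,fx=4,fy=4,interpolation=cv2.INTER_CUBIC))
E
```

```text
t 4.55 pos [0.6269 0.0088 0.1679] yaw y -0.77 j [-0.62  0.45  0.7   1.59 -0.31  1.22  0.13] w 0.020009566963091488 f [-0.3 -0.  -1.8]
shift [0.0013 0.0101 0.0279] turn -0.001
```

View pics/side2.png

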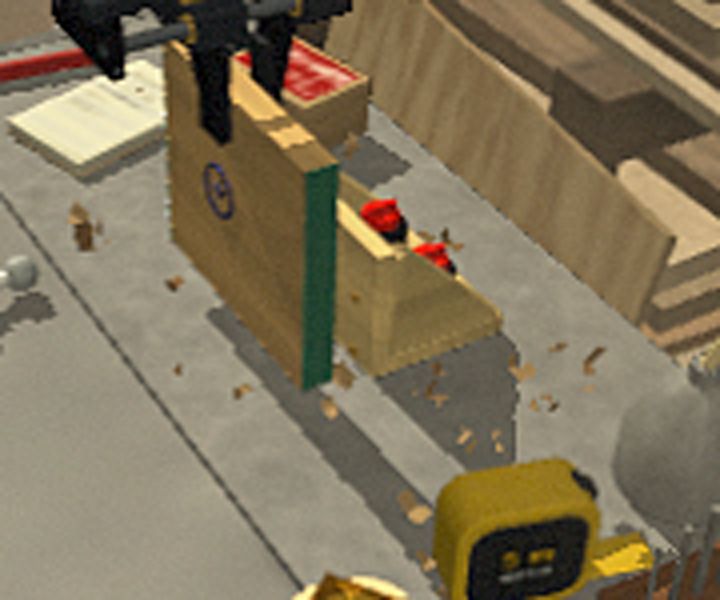

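The side view shows the board gripped upright, parallel to the bracket. Its bottom back corner is at crop (331,380), and the bracket's bottom front corner at (373,377).

```bash
python3 - <<'E'
from h import *
D=r.camera('side');f=lambda x,y:[(x+.5)/4-.5+220,(y+.5)/4-.5+130]
print('board bot f/b',plane(D,[f(302,390),f(331,380)],.030).round(4).tolist())
print('board top right f/b',plane(D,[f(305,172),f(338,163)],.170).round(4).tolist())
print('bracket bot',plane(D,[f(373,377)],0).round(4),'top',plane(D,[f(378,260)],.085).round(4))
S=r.camera('scene');print('bracket scene bot',plane(S,[[273.4,192.2],[314.6,216.4]],0).round(4).tolist())
E
```

```text
board bot f/b [[0.6164, -0.0762, 0.03], [0.6341, -0.0767, 0.03]]
board top right f/b [[0.6148, -0.0783, 0.17], [0.6326, -0.0793, 0.17]]
bracket bot [[ 0.6749 -0.0561  0.    ]] top [[ 0.672  -0.0593  0.085 ]]
bracket scene bot [[0.6785, 0.0709, 0.0], [0.677, -0.0549, 0.0]]
```

To row units: 0.03 m is 3, 0.029 m is 2.9.

>>> nudge_tcp --offsets '{"moves": [[0,1.4,0,0,0.01],[0,1.4,1.5,0,0.01],[0,1.4,2.7,0,0.01],[0,1.4,2.9,0,0.01],[0,1.4,3,0,0.01],[0,1.4,3,0,0.01]]}'

```text
time: 5.35
ee_pos: [0.6408, 0.0095, 0.1372]
eef_rot: [0.711, 0.703, -0.0, -0.0]
ft_force: [-1.6, 1.0, 4.0]
width: 0.0198
grip_force: 25.0
```

```bash
python3 go.py .641 .010 .137 -0.7
```

```text
t 5.35 pos [0.6408 0.0095 0.1372] yaw y -0.71 j [-0.59  0.51  0.68  1.58 -0.34  1.18  0.15] w 0.01975570618669082 f [-1.6  1.   4. ]
shift [0.0005 0.0002 0.0002] turn -0.0
```

>>> nudge_tcp --offsets '{"moves": [[0,0,0,0,0.036],[0,0,0,0,0.036],[0,0,0,0,0.036],[0,0,0,0,0.036],[0,0.4,0,0,0.036],[0,0.8,0,0,0.036],[0,1.1,0,0,0.036],[0,1.4,0,0,0.036],[0,1.7,0,0,0.036],[0,2,0,0,0.036],[0,2.3,0,0,0.036],[0,2.6,0,0,0.036]]}'

```text
time: 6.55
ee_pos: [0.6678, 0.0094, 0.1375]
eef_rot: [0.711, 0.703, 0.0, -0.0]
ft_force: [-0.8, 0.1, 0.3]
width: 0.0356
grip_force: 0.0
```

>>> nudge_tcp --offsets '{"moves": [[0,0.3,0,0,0.036],[0,0.6,0,0,0.036],[0,0.9,0,0,0.036],[0,0.9,0,0,0.036],[0,0.9,0,0,0.036]]}'

```text
time: 7.05
ee_pos: [0.6765, 0.0092, 0.1375]
eef_rot: [0.711, 0.703, -0.0, -0.0]
ft_force: [-0.5, 0.3, 0.0]
width: 0.0363
grip_force: 0.0
```

```bash
python3 - <<'E'
from h import *
t=[]
for n,(x,y) in(('scene',(240,110)),('side',(240,120))):
    c=r.camera(n);t.append(cv2.resize(c['img'][y:y+130,x:x+130,::-1],None,fx=3,fy=3,interpolation=cv2.INTER_CUBIC))
cv2.imwrite('pics/lean.png',np.hstack(t))
E
```

```text
(no output)
```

View pics/lean.png

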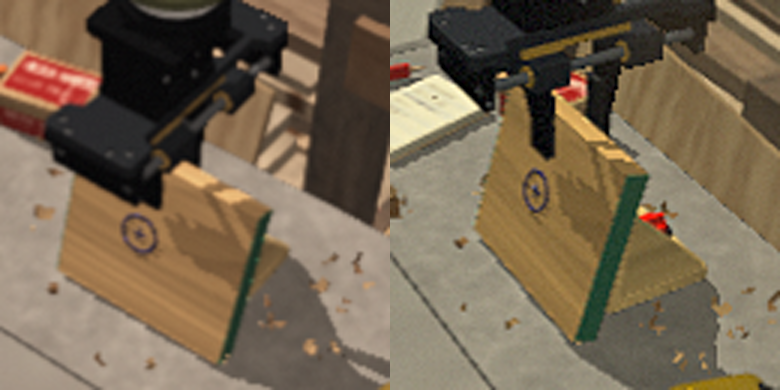

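To row units: -0.11 m is -11, -0.08 m is -8.

>>> nudge_tcp --offsets '{"moves": [[0,0,0,0,0.07],[0,0,0,0,0.07],[0,0,0,0,0.07],[0,0,0,0,0.07],[0,0,-4,0,0.07],[0,0,-8,0,0.07],[0,0,-11,0,0.07],[0,0,-11,0,0.07]]}'

```text
time: 7.95
ee_pos: [0.6783, 0.0087, 0.2526]
eef_rot: [0.711, 0.703, 0.003, 0.002]
ft_force: [1.0, -0.8, 0.3]
width: 0.0699
grip_force: 0.0
```

```bash
python3 go.py .4066 .1073 .2 93.3; python3 - <<'E'
from h import *
S=r.camera('scene');D=r.camera('side')
# first-crop coordinates
f=lambda x,y,o:[(x+.5)/4-.5+o,(y+.5)/4-.5+155]
print('fence end front top',tri(S,[f(130,138,155),f(135,182,155)],D,[f(226,60,150),f(232,102,150)]).round(3).tolist())
print('fence near end top/bot (full px)',tri(S,[[93,253]],D,[[104,186]]).round(3).tolist())
for n,c in(('S',S),('D',D)):
    x,y=(235,130) if n=='S' else (250,140)
    cv2.imwrite(f'pics/{n}3.png',cv2.resize(c['img'][y:y+120,x:x+125,::-1],None,fx=5,fy=5,interpolation=cv2.INTER_CUBIC))
a=cv2.imread('pics/S3.png');b=cv2.imread('pics/D3.png')
cv2.imwrite('pics/lean2.png',cv2.resize(np.hstack([a,b]),(800,384)))
E
```

```text
t 7.95 pos [0.6783 0.0087 0.2526] yaw y -0.7 j [-0.56  0.51  0.71  1.33 -0.33  1.41  0.13] w 0.06985844525687912 f [ 1.  -0.8  0.3]
shift [ 0.0952 -0.2732  0.0507] turn 1.501
fence end front top [[0.528, 0.217, 0.042], [0.526, 0.216, 0.008]]
fence near end top/bot (full px) [[0.273, 0.242, 0.058]]
```

View pics/lean2.png

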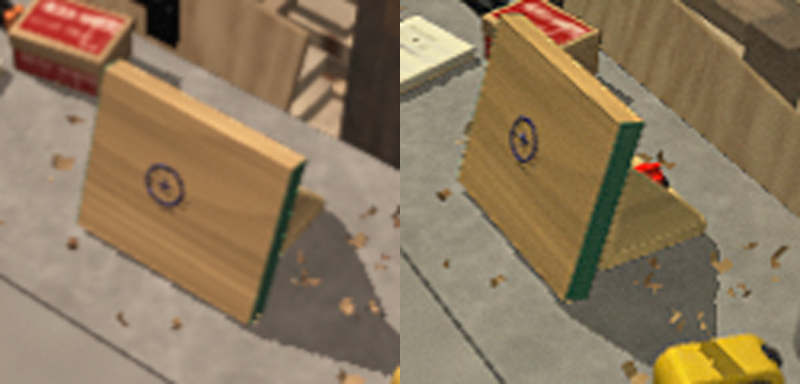

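The board leans back against the bracket with nothing touching it. The ring is at (164,185) in the scene crop and (524,140) in the side crop.

```bash
cat > b.py <<'E'
from h import *
S=r.camera('scene');D=r.camera('side')
s=np.array([[164,185],[80,222],[252,322],[283,172]])/3.2+[234.6,129.6]
d=np.array([[124,140],[60,190],[167,300],[219,122]])/3.2+[249.6,139.6]
X=tri(S,s,D,d);print(X.round(4).tolist())
print('bottom@0',plane(S,s[1:3],0).round(4).tolist(),plane(D,d[1:3],0).round(4).tolist())
print('ring@.0755',plane(S,s[:1],.0755),plane(D,d[:1],.0755))
v=X[3]-X[2];print('lean',np.arctan2(v[0],v[2]),np.linalg.norm(v))
E
python3 b.py
```

```text
[[0.6513, 0.0136, 0.078], [0.6376, 0.0848, -0.0042], [0.6322, -0.0806, 0.0105], [0.6694, -0.0729, 0.136]]
bottom@0 [[0.6402, 0.0843, 0.0], [0.6411, -0.076, 0.0]] [[0.63, 0.0763, 0.0], [0.6365, -0.0715, 0.0]]
ring@.0755 [[0.65464515 0.01540753 0.0755    ]] [[0.65165191 0.01585693 0.0755    ]]
lean 0.2887212699264381 0.13106502342260481
```

>>> nudge_tcp --offsets '{"moves": [[9.6,-27.3,0,30.02,0.06],[9.6,-27.3,0,30.02,0.06],[9.6,-27.3,0,30.02,0.06],[9.6,-27.3,0,30.02,0.06],[9.6,-27.3,0,30.02,0.06],[9.6,-27.3,0,30.02,0.06],[9.6,-27.3,0,30.02,0.06],[9.6,-27.3,0,30.02,0.06],[9.6,-27.3,0,30.02,0.06],[9.6,-27.3,0,30.02,0.06],[9.6,-27.3,10,30.02,0.06],[9.6,-27.3,10,30.02,0.06]]}'

```text
time: 9.35
ee_pos: [0.4047, 0.1088, 0.1462]
eef_rot: [1.0, 0.026, 0.001, -0.001]
ft_force: [0.7, 1.4, -1.3]
width: 0.06
grip_force: 0.0
```

```bash
python3 go.py .4066 .1073 .026 93.3
python3 - <<'E'
from h import *
W=r.camera('wrist');cv2.imwrite('pics/w2.png',W['img'][:,:,::-1])
E
```

```text
t 9.35 pos [0.4047 0.1088 0.1462] yaw y -86.99 j [-1.03 -0.09  0.65  2.13  0.06  1.09 -1.93] w 0.06003568434520023 f [ 0.7  1.4 -1.3]
shift [0.0016 0.0018 0.1202] turn -0.005
```

View pics/w2.png

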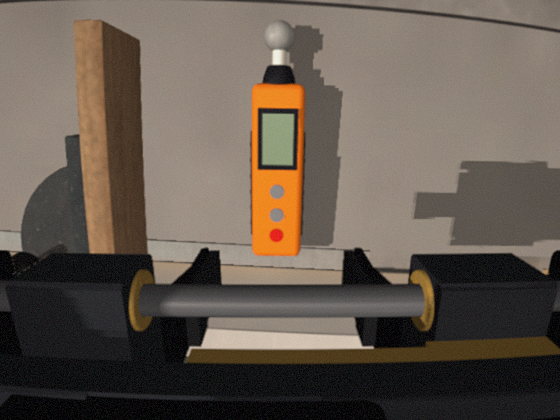

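The wrist view shows the meter straight and centred (x ≈ 278 px, tail edge at y ≈ 255, ball at (279,36)). I'll check its lengthwise position by ray before descending.

```bash
python3 - <<'E'
from h import *
W=r.camera('wrist')
print('ball',plane(W,[[279,36]],.016).round(4),'tail top edge',plane(W,[[277,248]],.028).round(4),'nose',plane(W,[[278,86]],.028).round(4))
E
```

```text
ball [[0.5247 0.1148 0.016 ]] tail top edge [[0.3762 0.108  0.028 ]] nose [[0.4909 0.1135 0.028 ]]
```

To row units: 0.12 m is 12, 0.115 m is 11.5.

>>> nudge_tcp --offsets '{"moves": [[0,0,5,0,0.06],[0,0,9,0,0.06],[0,0,11.5,0,0.06],[0,0,12,0,0.06],[0,0,12,0,0.02],[0,0,12,0,0.02],[0,0,12,0,0.02],[0,0,12,0,0.02],[0,0,12,0,0.02],[0,0,12,0,0.02],[0,0,12,0,0.02],[0,0,12,0,0.02]]}' --clamp_n 4

```text
time: 10.65
ee_pos: [0.4057, 0.1095, 0.0287]
eef_rot: [1.0, 0.029, 0.001, -0.001]
ft_force: [-0.5, 2.1, 6.5]
width: 0.0402
grip_force: 4.0
```

>>> nudge_tcp --offsets '{"moves": [[0,0,-0.5,0,0.02],[0,0,-1,0,0.02],[0,0,-1.5,0,0.02],[0,0,-2,0,0.02],[0,0,-2,0,0.02],[0,0,-2,0,0.02]]}'

```text
time: 11.25
ee_pos: [0.4048, 0.1087, 0.0477]
eef_rot: [1.0, 0.029, 0.0, -0.0]
ft_force: [0.5, -0.4, -0.4]
width: 0.0399
grip_force: 4.0
```

```bash
cat > look4.py <<'E'
from h import *
import sys
n=sys.argv[1];x,y,w,h=map(int,sys.argv[2:6]);k=int(sys.argv[6])
c=r.camera('side');d=r.camera('scene')
a=cv2.resize(c['img'][y:y+h,x:x+w,::-1],None,fx=k,fy=k,interpolation=cv2.INTER_CUBIC)
cv2.imwrite(n,a)
# ball & tail by masks
E
cat > pitch.py <<'E'
from h import *
# ball centre: brightest low-sat circle is hard; use orange blob: nose & tail ends of long axis, both views
for n in('scene','side'):
    c=r.camera(n);hsv=cv2.cvtColor(c['img'],cv2.COLOR_RGB2HSV);m=cv2.inRange(hsv,(3,180,120),(14,255,255));m[:100]=0;m[:,:140]=0;m[300:]=0;m[:,330:]=0
    b=max(cv2.findContours(m,0,1)[0],key=cv2.contourArea);print(n,cv2.boundingRect(b),cv2.minAreaRect(b))
E
python3 pitch.py; python3 look4.py pics/lift.png 130 150 160 120 5; python3 go.py .45 .01 .1 90
```

```text
scene (168, 246, 17, 19) ((176.25001525878906, 255.75003051757812), (18.384777069091797, 12.020814895629883), 45.0)
side (157, 205, 12, 16) ((161.7247314453125, 212.3595733642578), (17.489965438842773, 8.903982162475586), 57.9946174621582)
t 11.45 pos [0.4047 0.1086 0.0474] yaw y -86.68 j [-1.02  0.12  0.69  2.22 -0.1   0.84 -1.78] w 0.03981185363928572 f [-0.2  0.6 -1.7]
shift [ 0.0395  0.101  -0.0526] turn 0.058
```

View pics/lift.png

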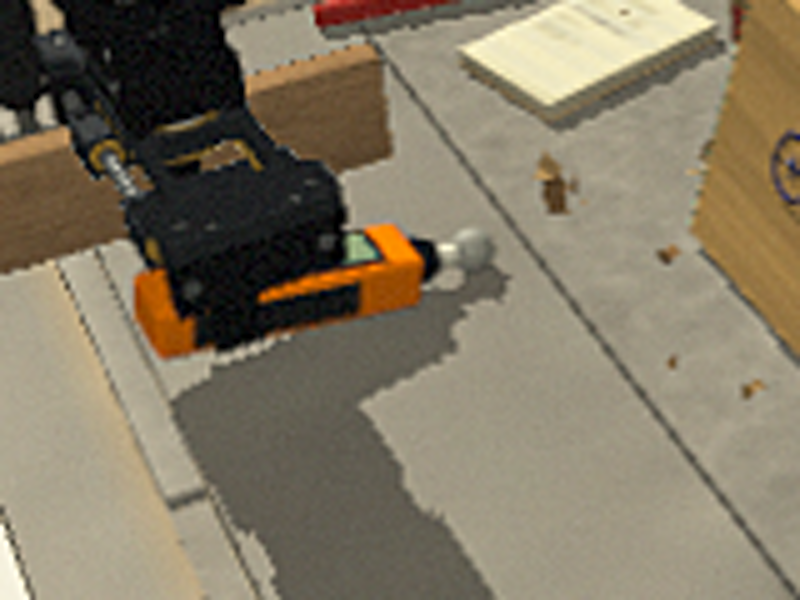

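The meter is held at its rear with the nose drooped: the ball is at about (224,199) in the side image, almost where it was when the meter lay flat. I'll raise the tail further with the light grip until the pitch matches the board's lean, then tighten.

```bash
cat > ball.py <<'E'
# ball.py x y z(guess): ball centre by Hough circles in both views near the guess, then triangulated
from h import *
import sys
g=np.array([float(a) for a in sys.argv[1:4]]);cs=[];ps=[]
for n in('scene','side'):
    c=r.camera(n);p=proj(c,g)[0];o=np.round(p).astype(int)-22;k=6
    im=cv2.resize(cv2.cvtColor(c['img'],cv2.COLOR_RGB2GRAY)[o[1]:o[1]+44,o[0]:o[0]+44],None,fx=k,fy=k,interpolation=cv2.INTER_CUBIC)
    P=np.array(c['pose']);rad=.011*c['fx']/((g-P[:3,3])@P[:3,2])*k
    h=cv2.HoughCircles(cv2.GaussianBlur(im,(0,0),3),cv2.HOUGH_GRADIENT,1,20,param1=80,param2=10,minRadius=int(rad*.8),maxRadius=int(rad*1.2))
    q=(h[0][:4,:2]+.5)/k-.5+o
    print(n,'guess',p.round(1),'found',q.round(1).tolist());cs.append(c);ps.append(q)
L=[(np.linalg.norm(proj(cs[0],X)[0]-a)+np.linalg.norm(X-g)*30,X) for a in ps[0] for b in ps[1] for X in tri(cs[0],[a],cs[1],[b])]
X=min(L,key=lambda e:e[0])[1];print('ball',X.round(4),'resid',np.linalg.norm(proj(cs[0],X)[0]-ps[0],axis=1).min().round(2))
s=r.read_state();print('tcp',np.round(s['ee_pos'],4),'pitch(asin)',np.arcsin((s['ee_pos'][2]-.003-float(sys.argv[4] if len(sys.argv)>4 else .011)-X[2])/.129))
E
python3 ball.py .534 .115 .014
```

```text
scene guess [220.9 216.3] found [[221.7, 222.5], [228.5, 199.0], [218.7, 217.3], [207.8, 219.8]]
side guess [225.4 197.6] found [[213.8, 201.8], [218.7, 183.3], [237.2, 196.8]]
ball [ 0.5156  0.1454 -0.0092] resid 1.32
tcp [0.4047 0.1085 0.0474] pitch(asin) 0.3365678595165506
```

>>> nudge_tcp --offsets '{"moves": [[0,0,-0.4,0,0.02],[0,0,-0.8,0,0.02],[0,0,-1.2,0,0.02],[0,0,-1.2,0,0.02],[0,0,-1.2,0,0.02]]}'

```text
time: 12.05
ee_pos: [0.4048, 0.1087, 0.0597]
eef_rot: [1.0, 0.029, 0.0, -0.0]
ft_force: [0.2, -0.3, 0.1]
width: 0.0402
grip_force: 4.0
```

```bash
python3 ball.py .534 .115 .014
```

```text
scene guess [220.9 216.3] found [[228.3, 199.3]]
side guess [225.4 197.6] found [[212.0, 201.0], [208.0, 201.7]]
ball [0.5112 0.0766 0.073 ] resid 15.32
tcp [0.4047 0.1086 0.0595] pitch(asin) -0.2149413654636616
```

```bash
cat > ball.py <<'E'
# ball.py x y z(guess): ball found by masked template match (template: ball in the first pictures), triangulated
from h import *
import sys
g=np.array([float(a) for a in sys.argv[1:4]]);cs=[];ps=[]
K=4
for n,t in(('scene',(221.1,215.4)),('side',(224.9,197.5))):
    ref=cv2.resize(cv2.imread(f'pics/{n}0.png'),None,fx=K,fy=K,interpolation=cv2.INTER_CUBIC)
    u=np.round((np.array(t)+.5)*K).astype(int);T=cv2.getRectSubPix(ref,(45,45),(float(u[0]),float(u[1])))
    M=np.zeros((45,45),np.uint8);cv2.circle(M,(22,22),22,255,-1)
    c=r.camera(n);p=proj(c,g)[0];o=np.round(p).astype(int)-22
    im=cv2.resize(np.ascontiguousarray(c['img'][o[1]:o[1]+44,o[0]:o[0]+44,::-1]),None,fx=K,fy=K,interpolation=cv2.INTER_CUBIC)
    v,_,l,_=cv2.minMaxLoc(cv2.matchTemplate(im,T,cv2.TM_SQDIFF,mask=M))
    q=(np.array(l)+22+.5)/K-.5+o;print(n,'guess',p.round(1),'found',q.round(1),'rms',np.sqrt(v/(M>0).sum()/3).round(1));cs.append(c);ps.append(q)
X=tri(cs[0],ps[:1],cs[1],ps[1:])[0];s=r.read_state();e=np.array(s['ee_pos'])
print('ball',X.round(4),'resid',np.linalg.norm(proj(cs[0],X)[0]-ps[0]).round(2),'tcp',e.round(4),'horiz dist',np.linalg.norm(X[:2]-e[:2]).round(4),'tcp-ball z',(e[2]-X[2]).round(4))
E
python3 ball.py .534 .115 .014
```

```text
scene guess [220.9 216.3] found [220.9 216.9] rms 20.1
side guess [225.4 197.6] found [223.6 199.4] rms 16.3
ball [0.5302 0.1131 0.0135] resid 0.98 tcp [0.4047 0.1086 0.0595] horiz dist 0.1256 tcp-ball z 0.046
```

The manual's scale: shifts go in cm and turns go in units of 0.05 rad. Converting my numbers, -0.004 m is -0.4.

>>> nudge_tcp --offsets '{"moves": [[0,0,-0.4,0,0.02],[0,0,-0.4,0,0.02]]}'

```text
time: 12.45
ee_pos: [0.4048, 0.1086, 0.0639]
eef_rot: [1.0, 0.029, 0.0, -0.0]
ft_force: [-0.7, 0.3, -1.2]
width: 0.0402
grip_force: 4.0
```

>>> nudge_tcp --offsets '{"moves": [[0,0,0,0,0.02],[0,0,0,0,0.02],[0,0,0,0,0.02],[0,0,-3,0,0.02],[0,0,-6,0,0.02],[0,0,-9,0,0.02],[0,0,-9,0,0.02],[0,0,-9,0,0.02]]}' --clamp_n 40

```text
time: 13.25
ee_pos: [0.4047, 0.1088, 0.1534]
eef_rot: [1.0, 0.029, 0.0, -0.001]
ft_force: [-0.3, -0.7, -2.4]
width: 0.0396
grip_force: 40.0
```

```bash
python3 ball.py .53 .114 .1; python3 go.py .5 .015 .1 89.3
```

```text
scene guess [216.2 193.2] found [220.1 187.6] rms 35.2
side guess [220.6 168.1] found [219.4 168.4] rms 17.3
ball [0.5311 0.1065 0.1107] resid 3.86 tcp [0.4039 0.1083 0.1524] horiz dist 0.1271 tcp-ball z 0.0417
t 13.35 pos [0.4039 0.1083 0.1524] yaw y -86.69 j [-1.06 -0.1   0.67  2.12  0.07  1.11 -1.94] w 0.03968826299145547 f [ 0.4  0.4 -2.4]
shift [0.0906 0.0987 0.0523] turn 0.07
```

To row units: 0.096 m is 9.6, 0.069 m is 6.9, 0.07 rad is 1.4.

```bash
python3 go.py .4784 .0163 .1438 89.3
```

```text
t 13.35 pos [0.4039 0.1083 0.1524] yaw y -86.69 j [-1.06 -0.1   0.67  2.12  0.07  1.11 -1.94] w 0.03968826299145547 f [ 0.4  0.4 -2.4]
shift [0.069  0.0961 0.0086] turn 0.07
```

>>> nudge_tcp --offsets '{"moves": [[6.9,9.6,0.9,1.4,0.02],[6.9,9.6,0.9,1.4,0.02],[6.9,9.6,0.9,1.4,0.02],[6.9,9.6,0.9,1.4,0.02],[6.9,9.6,0.9,1.4,0.02],[6.9,9.6,0.9,1.4,0.02]]}' --clamp_n 40

```text
time: 13.95
ee_pos: [0.4782, 0.0176, 0.1438]
eef_rot: [1.0, -0.005, -0.001, 0.0]
ft_force: [-0.4, -0.7, -1.8]
width: 0.0395
grip_force: 40.0
```

```bash
python3 ball.py .604 .0155 .092; python3 go.py .4784 .0163 .1438 89.3
```

```text
scene guess [272.2 195.8] found [261.9 179.1] rms 30.1
side guess [269.4 183.3] found [268.4 184.4] rms 23.2
ball [0.6476 0.0885 0.0433] resid 5.87 tcp [0.4786 0.0177 0.1443] horiz dist 0.1833 tcp-ball z 0.101
t 14.05 pos [0.4786 0.0177 0.1443] yaw y -90.6 j [-0.93  0.1   0.85  2.   -0.09  1.08 -1.62] w 0.039585429456285695 f [-0.1 -0.4 -1.7]
shift [-0.0001  0.0014  0.0005] turn 0.002
```

To row units: 0.029 m is 2.9, 0.02 m is 2.

>>> nudge_tcp --offsets '{"moves": [[1,0.1,0.3,0,0.02],[2,0.1,0.6,0,0.02],[2.9,0.1,0.85,0,0.02],[2.9,0.1,0.85,0,0.02],[2.9,0.1,0.85,0,0.02]]}'

```text
time: 14.55
ee_pos: [0.5076, 0.0156, 0.136]
eef_rot: [1.0, -0.006, -0.0, -0.0]
ft_force: [-0.2, -0.2, -2.5]
width: 0.0399
grip_force: 40.0
```

>>> nudge_tcp --offsets '{"moves": [[0.2,0,0.06,0,0.02],[0.4,0,0.12,0,0.02],[0.4,0,0.12,0,0.02]]}'

```text
time: 14.85
ee_pos: [0.5122, 0.0154, 0.1349]
eef_rot: [1.0, -0.006, 0.0, -0.0]
ft_force: [0.7, -0.4, -1.8]
width: 0.0394
grip_force: 40.0
```

>>> nudge_tcp --offsets '{"moves": [[0.2,0,0.06,0,0.02],[0.4,0,0.12,0,0.02],[0.4,0,0.12,0,0.02]]}'

```text
time: 15.15
ee_pos: [0.5163, 0.0152, 0.1336]
eef_rot: [1.0, -0.006, 0.0, 0.0]
ft_force: [-0.2, -0.2, -2.1]
width: 0.0395
grip_force: 40.0
```

```bash
python3 ball.py .640 .015 .081
```

```text
scene guess [282.2 189.7] found [281.9 178.9] rms 44.1
side guess [284. 183.] found [284.9 184.1] rms 28.6
ball [0.6645 0.0401 0.0649] resid 4.83 tcp [0.5161 0.0152 0.1335] horiz dist 0.1505 tcp-ball z 0.0687
```

>>> nudge_tcp --offsets '{"moves": [[0.2,0,0.06,0,0.02],[0.2,0,0.06,0,0.02],[0.2,0,0.06,0,0.02]]}'

```text
time: 15.55
ee_pos: [0.5181, 0.0152, 0.133]
eef_rot: [1.0, -0.006, -0.0, 0.0]
ft_force: [-0.1, 0.0, -2.2]
width: 0.0396
grip_force: 40.0
```

>>> nudge_tcp --offsets '{"moves": [[0.2,0,0.06,0,0.02],[0.2,0,0.06,0,0.02],[0.2,0,0.06,0,0.02]]}'

```text
time: 15.85
ee_pos: [0.5198, 0.0151, 0.1323]
eef_rot: [1.0, -0.006, -0.0, 0.0]
ft_force: [-2.0, -0.2, -0.8]
width: 0.0394
grip_force: 40.0
```

>>> nudge_tcp --offsets '{"moves": [[0.2,0,0.06,0,0.02],[0.2,0,0.06,0,0.02],[0.2,0,0.06,0,0.02]]}'

```text
time: 16.15
ee_pos: [0.5219, 0.0152, 0.1317]
eef_rot: [1.0, -0.006, -0.0, -0.0]
ft_force: [-2.3, -0.7, -0.5]
width: 0.0399
grip_force: 40.0
```

To row units: 0.002 m is 0.2, 0.0006 m is 0.06.

>>> nudge_tcp --offsets '{"moves": [[0.2,0,0.06,0,0.02],[0.2,0,0.06,0,0.02],[0.2,0,0.06,0,0.02]]}'

```text
time: 16.45
ee_pos: [0.5239, 0.0151, 0.1311]
eef_rot: [1.0, -0.006, -0.0, -0.0]
ft_force: [-4.9, -0.2, 0.8]
width: 0.0396
grip_force: 40.0
```

>>> nudge_tcp --offsets '{"moves": [[0.15,0,0.05,0,0.02],[0.15,0,0.05,0,0.02],[0.15,0,0.05,0,0.02],[0.15,0,0.05,0,0.02],[0.15,0,0.05,0,0.02]]}'

```text
time: 16.95
ee_pos: [0.5255, 0.0151, 0.1307]
eef_rot: [1.0, -0.006, -0.0, -0.0]
ft_force: [-4.4, -0.3, -0.4]
width: 0.0394
grip_force: 40.0
```

```bash
python3 - <<'E'
from h import *
f=[]
for i in range(8):
    W=r.camera('side');f.append(r.read_state()['ft_force'])
print(np.mean(f,0),np.std(f,0))
e=np.array(r.read_state()['ee_pos']);print(e)
# visible ring (dark blue) in the side view and where the ball should be
hsv=cv2.cvtColor(W['img'],cv2.COLOR_RGB2HSV);m=cv2.inRange(hsv,(105,40,0),(150,255,140));m[:165]=0;m[205:]=0;m[:,:270]=0;m[:,310:]=0
p=np.argwhere(m)[:,::-1];print('ring px',len(p),p.min(0),p.max(0))
print('proj ring',proj(W,[.653,.0148,.0776]),'ball',proj(W,[.6425,.0148,.0808]))
E
python3 ball.py .640 .015 .081|sed -n 2p
```

```text
[-5.17906891 -0.0321686  -0.28651069] [0.41332367 0.33382814 0.43463042]
[0.52546031 0.01508103 0.13068976]
ring px 13 [278 177] [291 190]
proj ring [[289.1081768  182.64609703]] ball [[285.01044486 182.77880683]]
side guess [284. 183.] found [275.9 166.9] rms 33.2
```

```bash
python3 -c "
from bench import r
s=r.read_state();print(s['time'],s['ft_force'],s['grip_force']);print(r.close_job())"
```

```text
17.45 [-4.81322319 -0.58044861  0.02605195] 39.99981164932251
the job is handed in; nothing more can be done
None
```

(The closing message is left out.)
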